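# Put the double lid on the firing pot and take off its outer cover

## Robot

A 6-joint arm with a two-finger parallel gripper is mounted at the origin on the work surface. World frame = base frame: x ahead of the robot, y to its left, z up, the work surface at z = 0. Lengths are in m, angles in rad, forces in N, time in s.
With the tool pointing down it reaches from about 0.35 to 0.85 m from the base axis. Payload 8.1 kg.
Tool frame: the origin (TCP) lies midway between the tips of the shut fingers; the grasp point (between the pads) lies 19 mm behind it (manip.grip_point_offset is the distance from the TCP to the grasp point, in m); z points along the fingers, y is the direction in which the jaws open and shut (so a half turn about z gives the same grasp; the last joint's range is limited). The gripper opens to 93 mm and grips with 3 to 60 N. Pads are 15 mm wide; open, the fingers measure 128 mm over their backs; the gripper's body (75 mm by 188 mm) begins 65 mm behind the grasp point.
Start: joints at [-1.317, 0.13, 1.488, -0, 1.523, -0.085], TCP at [0.199, -0.566, 0.219] pointing down, gripper open.
Joint ranges: [-2.96, 2.96], [-0.89, 2.26], [0.02, 2.5], [-1.34, 4.48], [0, 2.73], [-2.66, 2.66]. Speed limits (rad/s): [2.39, 2.39, 2.79, 3.14, 3.14, 3.14].

## Interface

Orientations are given as a unit quaternion [w, x, y, z].
In Python, from bench import manip gives the robot as it stands. The module is installed in compiled form; this text tells all that it offers.
- The arm moves only by the tool drive_tool, never from a script. Its argument "motion" is a list of rows, each an object with "delta_pos": the shift along the world's x, y, z in mm, a list of three; "dr": the turn, a rotation vector about the world's x, y, z in rad, a list of three. A call has 1 to 20 rows; each row is the pose to reach, as a shift and turn from the pose commanded when the call began; what a row does not reach only later rows make up. A row lasts 1/10 s, in which the tool goes at most 50 mm and 8.59 degrees, less where a joint would pass 70% of its speed; a pose out of reach is approached as far as the arm can. A call with a gripper value outside its range is refused whole. "jaw" is the finger opening in mm, from 0 to 93, set as the call begins (left out, the last holds). The fingers move at their own pace and stop on an object; "force" is the grip in N (left out, the last holds). Time passes only in rows, so rows that repeat a pose let the fingers close. It gives the time, the measured TCP pose, the force and the opening at its end, in the units of the state.
- manip.read_state(): the state, without advancing time (a new reading comes with each control period).
- manip.snapshot(name): name is "scene" or "top" or "wrist"; returns the picture (400x640x3 uint8, blue, green, red); there is no depth.
- manip.calibration(name): a dict with "intrinsics" (3x3 intrinsics, pixels), "R" (3x3) and "t" (3): a world point X has camera coordinates R X + t; the wrist camera has in their place "mount" (4x4, takes a point from camera to tool coordinates, whose origin is the TCP and whose axes are the flange's). Camera axes: x right, y down, z forward; pixel columns grow to the right and rows downward; lengths in m; the calibration is good to about 2 mm. The wrist camera is an equidistant fisheye: a pixel r from the principal point sees the ray r / f radians off the axis. A picture is of the moment at which its call begins: read the wrist's pose just before it. calibration takes no time and is no camera call.
- manip.finish_job(): hands the job in, once; it reports no verdict.
Trained networks look in the newest picture that a camera, given by its name, has taken for a name from the list of things; names that differ only in an ending like _2 or _b are one class to them, and where a whole thing is asked for, a point or a joint stands for the part that bears it (a point fixed in the world has none). Each returns a list of dicts, best first, with "conf" (0 to 1); they miss things now and then, are a little off and sometimes report something else, mostly with a low value. They report only what shows in the picture. A call takes as long as a camera call.
- manip.silhouettes(camera, query): "mask" (400x640 bool, what is visible of it) and "extent" ([left, top, right, bottom] in pixels, round what is visible of it).
The state is a dict: "time": time; "joint_positions": joint angles; "joint_velocities": joint speeds; "tau": joint torques, N m; "ee_pos": TCP position; "tool_rot": TCP orientation; "ft_force": force on the tool from outside, world axes, zero at the start; "ft_torque": the same for the moment, N m; "grip_width": finger opening in m.
Only numpy, scipy, OpenCV 4.12 (cv2) and the standard library are available. Lean on these libraries where they do the work, as an engineer would, in place of code of your own. Each camera call takes 0.05 s, during which the arm holds its last target.

## Task

The pot's double lid (an inner lid with an outer cover sitting loosely on it) hangs by its knob in the slotted rack. To ready the pot for its first firing under the inner lid only, take the double lid by the knob, slide it out of the open end of the slot, lower the two lids together onto the pot and keep hold of the knob until they are seated; then let go of the knob and lift the outer cover alone, straight up by its collar, leaving the inner lid seated on the pot. Finish while holding the cover level over the pot, its lower edge above the top of the knob, and do not shift the pot or the other things on the bench.

Things in the scene. Friction and masses are not known exactly. Their poses are not given: they have to be found in the camera images.
- rack: (Sizes in mm.) Fixed steel lid rack; origin on the bench under the slot. Level fork plate 46 wide, 5 thick, top 180 above the bench, from x=+95 to x=-35. Slot 14 wide along its x axis, closed at x=+12, open at x=-35: lids slide out along its -x. Post 20 x 24 at x=+85 ends under the plate; nothing stands above the plate. Foot 160 x 120 x 8.
- knob (a point): (Sizes in mm.) Centre of the inner lid's knob: steel cylinder 22 diameter, 20 high, on a neck 10 diameter. Hung: its underside rests on the rack's plate, this point 10 over the plate, neck in the slot, the rest of both lids below the plate, the cover's collar top 11 under the plate (so the lids can rise a few mm in the slot). z: lid's axis, up.
- inner_seat (a point): (Sizes in mm.) On the inner lid's axis at its flange underside, 60 below the knob centre; level with the pot's rim when seated. Steel, about 0.25 kg. Flange 92 diameter, 4 thick; below it a tapered plug 10 deep, 75 to 60 diameter; above it a cone boss 30 to 22 diameter, 6 high, that centres the cover, then the neck and, from 50 to 70 up, the knob. z: axis, up.
- collar (a point): (Sizes in mm.) Centre of the outer cover's collar: upright tube 42 outside, 34 inside, 26 high, gripped across its outside. Aluminium, about 0.22 kg. Roof 112 diameter, 4 thick, its top 13 below this point; skirt edge 33 below. Rests loosely on the inner flange (then this point is 21 above inner_seat, knob top 49 above it); the knob passes through with 6 all round. z: axis, up.
- pot_mouth (a point): (Sizes in mm.) Centre of the open mouth of the steel firing pot, at rim height: round pot 92 outside, 80 inside diameter, 60 high, about 1.2 kg, standing loose on the bench, upright.
- spatula: (Sizes in mm.) Bystander: spatula with a handle, 200 long, lying on the bench. Leave alone.
- tongs: (Sizes in mm.) Bystander: steel scissor tongs, 180 long, lying on the bench. Leave alone.
- plug_ring: (Sizes in mm.) Bystander: white ceramic ring, 60 diameter, 12 high, lying on the bench. Leave alone.

How it is judged:
On the way, in this order (a step that is already met when the one before it is completed fails the run):
1. the knob is out of the slot's open end, both lids still together (x of knob in the frame of rack below -0.045 m and height (world z) of knob above 0.1 m and distance between collar and inner_seat below 0.03 m), for 0.1 s.
2. the lids are seated on the pot together, the knob still held (distance between inner_seat and pot_mouth below 0.006 m and angle between inner_seat's own z axis and vertical below 0.07 rad and distance between collar and inner_seat below 0.027 m and contact force between the fingers and inner_lid above 0.5 N), for 0.1 s.
At the end, for the whole second after the job is handed in: Inner lid seated (within 6 mm of the mouth centre, level to 0.07 rad), pot upright; cover held still in the fingers within 45 mm sideways of the pot axis, level to 0.2 rad, collar centre over 103 mm above the rim, touching neither inner lid nor rack; fingers off the inner lid (distance between inner_seat and pot_mouth below 0.006 m and angle between inner_seat's own z axis and vertical below 0.07 rad and angle between pot_mouth's own z axis and vertical below 0.05 rad and height (world z) of pot_mouth below 0.065 m and z of collar in the frame of pot_mouth above 0.103 m and horizontal distance between collar and pot_mouth below 0.045 m and angle between collar's own z axis and vertical below 0.2 rad and contact force between the fingers and outer_cover above 0.5 N and contact force between each of outer_cover, the fingers and inner_lid below 0.05 N and contact force between outer_cover and rack below 0.05 N and linear speed of each of outer_cover, inner_lid below 0.03 m/s); the arm keeps its last pose, push and grip.
It fails at once if the cover parted from the inner lid while the inner lid was not seated on the pot (distance between collar and inner_seat above 0.036 m and distance between inner_seat and pot_mouth above 0.008 m).
It fails at once if the inner lid was tipped (angle between inner_seat's own z axis and vertical above 0.5 rad).
It fails at once if the pot was shifted by more than 20 mm (distance of pot_mouth from where it was at the start of the episode above 0.02 m).
It fails at once if a bystander was disturbed (moved more than 20 mm) (distance of any of spatula, tongs, plug_ring from where it was at the start of the episode above 0.02 m).
It also fails if it takes over 64 s, if anything falls off the work surface, if the arm or the gripper's body presses on something with over 40 N, if the wrist force passes 120 N, or if a joint passes its speed limit or range.

## Working session

There is one attempt and no reset: what is moved stays moved. The work goes in short steps, Python scripts to look and compute and a tool call to move; the robot and the scene stay as the last step left them, time stands still between calls to the robot, and variables do not carry over. Pictures are saved under pics/ and viewed, and the job is handed in when it is done.

Besides the shell and the picture viewer there is one more tool, called after "Call:" as a command line: name --argument value ..., lists and objects as JSON in quotes. drive_tool: Moves the arm, as the interface text tells. Its arguments: {"type":"object","properties":{"motion":{"type":"array","items":{"type":"object","properties":{"delta_pos":{"type":"array","items":{"type":"number"}},"dr":{"type":"array","items":{"type":"number"}}}}},"jaw":{"type":"number"},"force":{"type":"number"}},"required":["motion"]}

```bash
mkdir -p pics
cat > h.py <<'E'
import numpy as np, cv2
from bench import manip
from scipy.spatial.transform import Rotation as Rn
def snap(cam,name):
    im=manip.snapshot(cam); cv2.imwrite(f'pics/{name}.png',im); return im
def ray(cam,uv,st=None):
    c=manip.calibration(cam);K=np.array(c['intrinsics'])
    u,v=uv
    if cam=='wrist':
        a=(u-K[0,2])/K[0,0];b=(v-K[1,2])/K[1,1];r=np.hypot(a,b)
        d=np.array([a/r*np.sin(r),b/r*np.sin(r),np.cos(r)]) if r>0 else np.array([0,0,1.])
        st=st or manip.read_state();q=st['tool_rot'];R=Rn.from_quat([q[1],q[2],q[3],q[0]]).as_matrix()
        M=np.array(c['mount']);return R@M[:3,3]+np.array(st['ee_pos']),R@M[:3,:3]@d
    R=np.array(c['R']);t=np.array(c['t']);return -R.T@t,R.T@(np.linalg.inv(K)@[u,v,1])
def atz(cam,uv,z,st=None):
    o,d=ray(cam,uv,st);return o+d*(z-o[2])/d[2]
def proj(cam,X,st=None):
    c=manip.calibration(cam);K=np.array(c['intrinsics']);X=np.array(X,float)
    if cam=='wrist':
        st=st or manip.read_state();q=st['tool_rot'];R=Rn.from_quat([q[1],q[2],q[3],q[0]]).as_matrix()
        M=np.array(c['mount']);p=M[:3,:3].T@(R.T@(X-np.array(st['ee_pos']))-M[:3,3])
        th=np.arctan2(np.hypot(p[0],p[1]),p[2]);r=np.hypot(p[0],p[1])+1e-12
        return np.array([K[0,2]+K[0,0]*th*p[0]/r,K[1,2]+K[1,1]*th*p[1]/r])
    p=np.array(c['R'])@X+np.array(c['t']);p=K@p;return p[:2]/p[2]
E
python3 - <<'E'
from h import *
print(manip.read_state())
for c in ['scene','top','wrist']:
    snap(c,c+'0')
    k=manip.calibration(c);print(c,{a:np.round(b,3).tolist() for a,b in k.items()})
    for n in ['rack','knob','collar','pot_mouth','spatula','tongs','plug_ring']:
        for r in manip.silhouettes(c,n)[:2]:
            m=r['mask'];ys,xs=np.nonzero(m);print(c,n,round(r['conf'],2),r['extent'],xs.mean().round(1),ys.mean().round(1),len(xs))
print(manip.read_state()['time'])
E
```

```text
{'time': 0.0, 'joint_positions': array([-1.31739583e+00,  1.31138581e-01,  1.48928203e+00,  1.61260903e-05,
        1.52301032e+00, -8.53675235e-02]), 'joint_velocities': array([ 0.00127785,  0.0002318 , -0.00061635, -0.00022107, -0.00295456,
       -0.00052797]), 'tau': array([ 9.41469102e-05, -5.59846866e+01, -4.91758025e+01,  7.68182008e-02,
        3.51621467e-02, -2.10824537e-04]), 'ee_pos': array([ 0.19929577, -0.56532433,  0.21759944]), 'tool_rot': array([-9.16571526e-04,  9.85688445e-01,  1.68574746e-01, -6.91068308e-05]), 'ft_force': array([-0.31663106,  0.28468974, -0.19714517]), 'ft_torque': array([0.04261032, 0.0056065 , 0.0296415 ]), 'grip_width': 0.09298364889480096}
scene {'intrinsics': [[365.519, 0.0, 318.843], [0.0, 365.519, 196.835], [0.0, 0.0, 1.0]], 'R': [[-0.561, 0.827, -0.01], [0.674, 0.45, -0.586], [-0.48, -0.336, -0.81]], 't': [0.269, -0.271, 1.335]}
scene rack 0.86 [212.0, 162.7, 274.1, 248.8] 237.8 209.8 2544
scene knob 0.29 [328.2, 236.5, 359.4, 276.0] 343.4 255.5 1058
scene collar 0.56 [232.7, 161.2, 272.0, 200.5] 251.9 184.1 742
scene pot_mouth 0.91 [328.
[... 567 characters left out ...]
k 0.56 [370.7, 147.0, 413.7, 207.3] 390.3 170.8 1733
top knob 0.56 [396.8, 184.6, 406.5, 194.8] 401.3 189.4 83
top collar 0.82 [376.4, 174.2, 422.1, 214.9] 396.7 196.2 1021
top pot_mouth 0.96 [258.4, 181.4, 292.6, 218.2] 274.0 197.3 961
top spatula 0.96 [159.4, 159.3, 182.3, 227.5] 170.8 182.5 1024
top tongs 0.66 [398.0, 182.3, 407.3, 198.7] 401.3 190.2 95
top tongs 0.63 [472.0, 158.8, 504.7, 221.5] 487.5 193.3 568
top plug_ring 0.79 [327.3, 243.4, 345.7, 263.5] 336.0 254.5 296
wrist {'intrinsics': [[309.707, 0.0, 321.587], [0.0, 309.707, 198.113], [0.0, 0.0, 1.0]], 'mount': [[0.001, -0.967, -0.256, 0.071], [1.0, 0.001, -0.001, 0.0], [0.001, -0.256, 0.967, -0.166], [0.0, 0.0, 0.0, 1.0]]}
1.2
```

Run:
```python
from h import *
a=cv2.imread('pics/top0.png');b=a[130:280,150:520];cv2.imwrite('pics/top0c.png',cv2.resize(b,None,fx=2.16,fy=2.16,interpolation=2))
a=cv2.imread('pics/scene0.png');b=a[140:380,160:470];cv2.imwrite('pics/scene0c.png',cv2.resize(b,None,fx=2.5,fy=2.5,interpolation=2))
for n,uv,z in [('knob',(401.3,189.4),.2),('pot',(274,197.3),.06),('spat',(170.8,182.5),0),('tongs',(487.5,193.3),0),('ring',(336,254.5),.01),('rack',(390.3,170.8),.18)]: print(n,atz('top',uv,z).round(4))
```

```text
knob [ 0.5644 -0.1801  0.2   ]
pot [0.5691 0.1401 0.06  ]
spat [0.6252 0.4369 0.    ]
tongs [ 0.5723 -0.4496  0.    ]
ring [ 0.4125 -0.0228  0.01  ]
rack [ 0.6133 -0.158   0.18  ]
```

View pics/top0c.png

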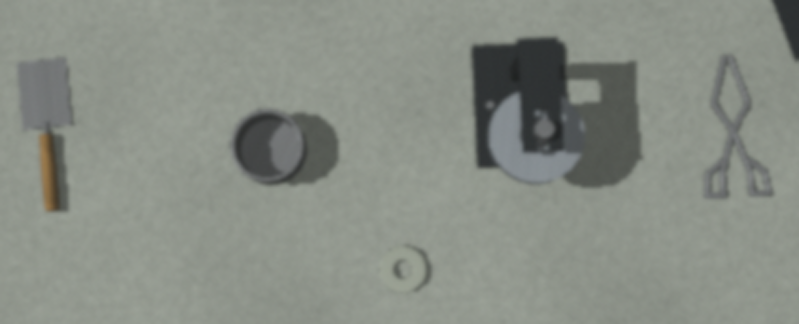

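View pics/scene0c.png

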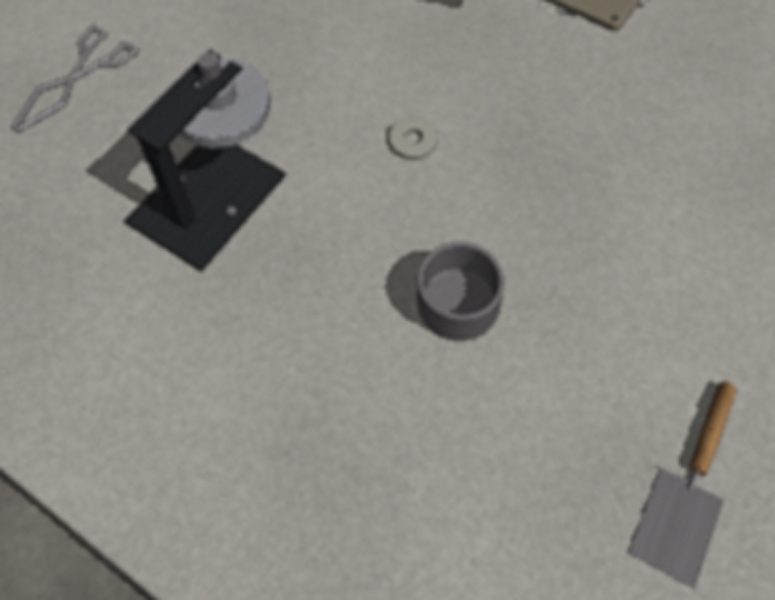

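Top view: pot centre at about (274,197), knob at about (401,189), and the slot opens toward the robot. I'll hover near the knob for a closer look with the wrist camera.

Call:
drive_tool --motion '[{"delta_pos":[33,37,10],"dr":[0,0,-0.03]},{"delta_pos":[66,74,20],"dr":[0,0,-0.06]},{"delta_pos":[99,111,30],"dr":[0,0,-0.1]},{"delta_pos":[132,148,40],"dr":[0,0,-0.14]},{"delta_pos":[165,185,50],"dr":[0,0,-0.18]},{"delta_pos":[198,222,60],"dr":[0,0,-0.22]},{"delta_pos":[231,259,70],"dr":[0,0,-0.26]},{"delta_pos":[264,296,80],"dr":[0,0,-0.3]},{"delta_pos":[297,333,90],"dr":[0,0,-0.34]},{"delta_pos":[330,370,100],"dr":[0,0,-0.34]},{"delta_pos":[340,380,100],"dr":[0,0,-0.34]},{"delta_pos":[340,380,100],"dr":[0,0,-0.34]},{"delta_pos":[340,380,100],"dr":[0,0,-0.34]}]' --jaw 60 --force 30

```text
time: 2.5
ee_pos: [0.5393, -0.1858, 0.3183]
tool_rot: [0.0, 1.0, -0.0, -0.0]
ft_force: [0.0, -0.1, -0.7]
grip_width: 0.0602
```

Run:
```python
from h import *
st=manip.read_state();import pickle
snap('wrist','w1');pickle.dump(st,open('st1.pkl','wb'));print(st['time'],st['ee_pos'],st['tool_rot'],st['ft_force'])
for n in ['knob','collar','rack']:
  for r in manip.silhouettes('wrist',n)[:2]:
    ys,xs=np.nonzero(r['mask']);print(n,round(r['conf'],2),r['extent'],xs.mean(),ys.mean(),len(xs))
print(proj('wrist',[.5644,-.1801,.2],st))
```

```text
2.5 [ 0.5393081  -0.18581809  0.31834523] [ 1.07424149e-04  9.99999931e-01 -4.77231481e-05 -3.51508106e-04] [ 0.01571529 -0.12335542 -0.70088606]
knob 0.59 [306.2, 144.8, 328.8, 176.1] 316.66833333333335 160.215 600
collar 0.56 [267.6, 114.6, 364.8, 203.5] 318.39186295503214 163.56245538900785 4203
rack 0.66 [279.1, 54.4, 354.8, 186.2] 317.2751993166287 106.10962414578587 7024
[315.50672072 167.60082501]
```

View pics/w1.png

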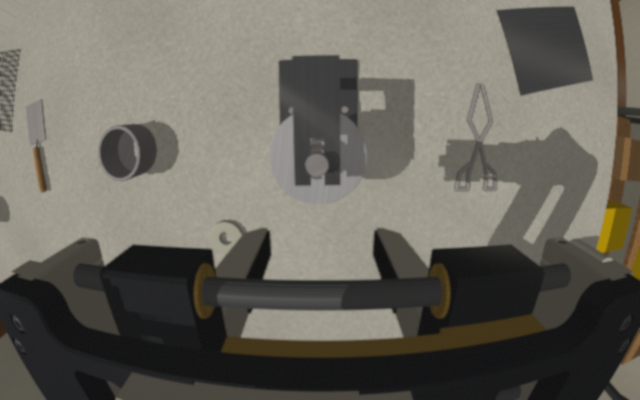

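Run:
```python
from h import *
import pickle
st=pickle.load(open('st1.pkl','rb'))
a=cv2.imread('pics/w1.png');cv2.imwrite('pics/w1c.png',cv2.resize(a[45:215,260:380],None,fx=3.5,fy=3.5,interpolation=2))
a=cv2.imread('pics/top0.png');cv2.imwrite('pics/top0d.png',cv2.resize(a[140:220,360:430],None,fx=7,fy=7,interpolation=2))
```

```text
(no output)
```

View pics/w1c.png

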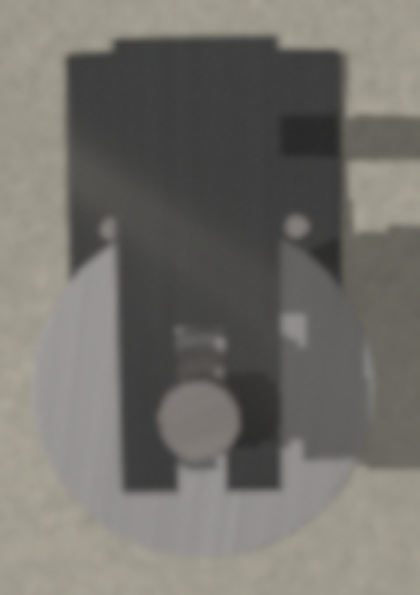

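View pics/top0d.png

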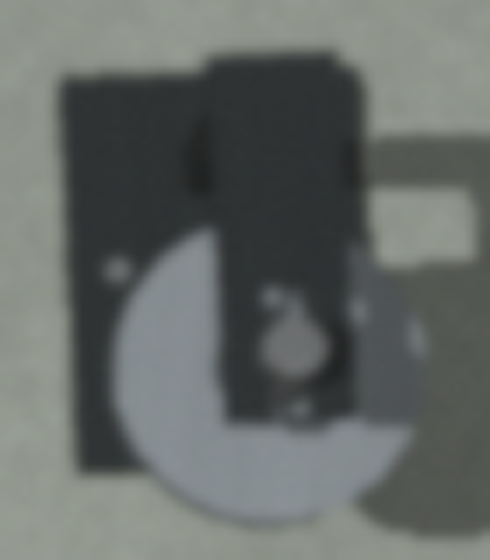

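Run:
```python
from h import *
import pickle
st=pickle.load(open('st1.pkl','rb'))
w=lambda u,v,z:print(u,v,atz('wrist',(260+u/3.5,45+v/3.5),z,st).round(4))
w(199,420,.2)
for p in [(124,490),(281,490),(113,38),(277,38)]:w(*p,.18)
t=lambda u,v,z:print('top',u,v,atz('top',(360+u/7,140+v/7),z).round(4))
t(293,347,.2)
for p in [(226,422),(357,425),(207,58),(358,58)]:t(*p,.18)
# pot circle
for cam,img in [('top','pics/top0.png')]:
  m=[r for r in manip.silhouettes('top','pot_mouth')][0]['mask'].astype(np.uint8)
```

```text
199 420 [ 0.5668 -0.1814  0.2   ]
124 490 [ 0.5434 -0.1594  0.18  ]
281 490 [ 0.5435 -0.2046  0.18  ]
113 38 [ 0.6726 -0.1572  0.18  ]
277 38 [ 0.6723 -0.2026  0.18  ]
top 293 347 [ 0.5639 -0.1814  0.2   ]
top 226 422 [ 0.5408 -0.1602  0.18  ]
top 357 425 [ 0.5386 -0.2055  0.18  ]
top 207 58 [ 0.6692 -0.1583  0.18  ]
top 358 58 [ 0.6678 -0.2111  0.18  ]
```

Call:
drive_tool --motion '[{"delta_pos":[13,2,-20]},{"delta_pos":[27,4,-40]},{"delta_pos":[27,4,-65]},{"delta_pos":[27,4,-90]},{"delta_pos":[27,4,-110]},{"delta_pos":[27,4,-125]},{"delta_pos":[27,4,-132]},{"delta_pos":[27,4,-134]},{"delta_pos":[27,4,-134]}]'

```text
validation failed for argument at $.mo...
```

Run:
```python
from h import *
snap('scene','s2');im=snap('wrist','w2')
cv2.imwrite('pics/w2c.png',cv2.resize(im[40:300,180:460],None,fx=2.2,fy=2.2,interpolation=2))
a=cv2.imread('pics/s2.png');cv2.imwrite('pics/s2c.png',cv2.resize(a[100:270,180:320],None,fx=3.5,fy=3.5,interpolation=2))
```

```text
(no output)
```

View pics/w2c.png

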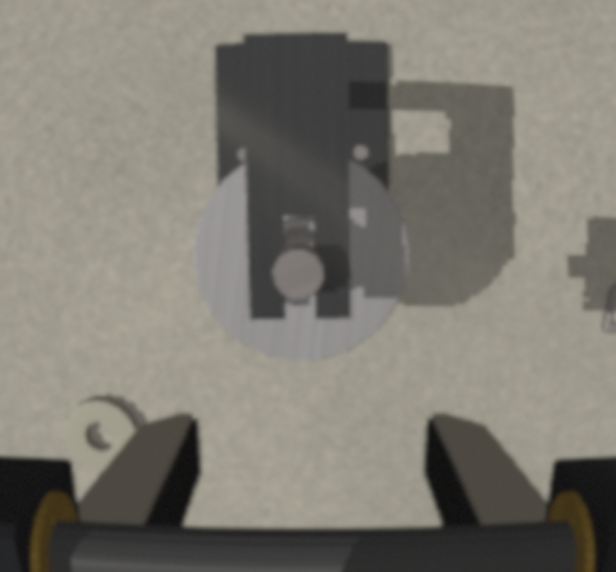

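View pics/s2c.png

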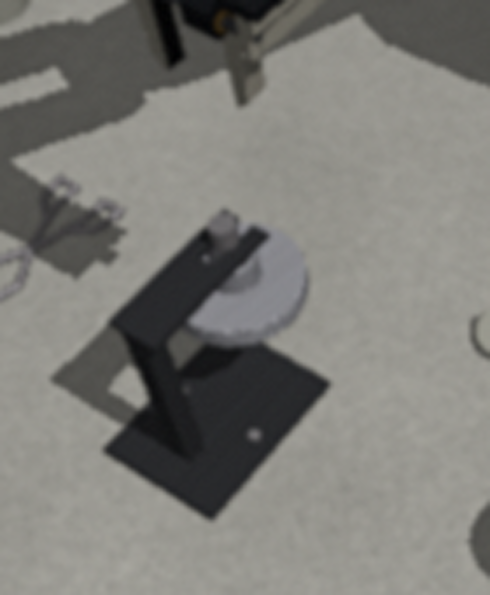

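The move was refused because `dr` is required, so the arm is still hovering. I'll resend it with `dr`.

Call:
drive_tool --motion '[{"delta_pos":[13,2,-20],"dr":[0,0,0]},{"delta_pos":[27,4,-40],"dr":[0,0,0]},{"delta_pos":[27,4,-65],"dr":[0,0,0]},{"delta_pos":[27,4,-90],"dr":[0,0,0]},{"delta_pos":[27,4,-110],"dr":[0,0,0]},{"delta_pos":[27,4,-125],"dr":[0,0,0]},{"delta_pos":[27,4,-132],"dr":[0,0,0]},{"delta_pos":[27,4,-134],"dr":[0,0,0]},{"delta_pos":[27,4,-134],"dr":[0,0,0]}]'

```text
time: 3.75
ee_pos: [0.5667, -0.1821, 0.1853]
tool_rot: [0.0, 1.0, -0.001, 0.0]
ft_force: [-0.3, -0.1, 0.8]
grip_width: 0.06
```

Run:
```python
from h import *
a=snap('scene','s3');im=snap('wrist','w3')
cv2.imwrite('pics/w3c.png',cv2.resize(im[40:300,180:460],None,fx=2.2,fy=2.2,interpolation=2))
cv2.imwrite('pics/s3c.png',cv2.resize(a[100:270,180:320],None,fx=3.5,fy=3.5,interpolation=2))
```

```text
(no output)
```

View pics/w3c.png

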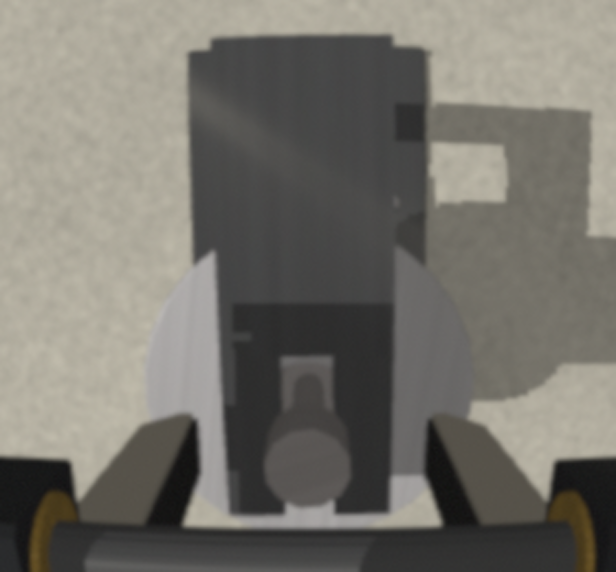

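View pics/s3c.png

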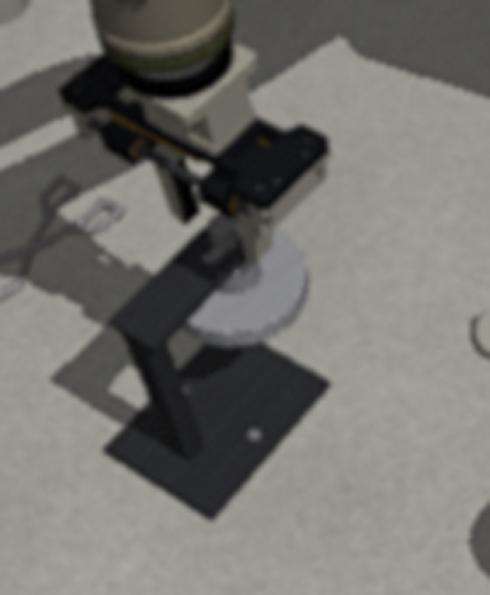

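Run:
```python
from h import *
st=manip.read_state();print(st['ee_pos'])
print(atz('wrist',(180+307/2.2,40+467/2.2),.2,st),[atz('wrist',(180+u/2.2,40+v/2.2),.18,st).round(4) for u,v in[(231,513),(389,513),(212,40),(392,36)]])
```

```text
[ 0.56711869 -0.18220777  0.18600952]
[ 0.56787442 -0.18115181  0.2       ] [array([ 0.5438, -0.1592,  0.18  ]), array([ 0.5439, -0.2044,  0.18  ]), array([ 0.6725, -0.1573,  0.18  ]), array([ 0.6733, -0.2024,  0.18  ])]
```

Call:
drive_tool --motion '[{"delta_pos":[0,1,-2],"dr":[0,0,0]},{"delta_pos":[0,1,-2],"dr":[0,0,0]},{"delta_pos":[0,1,-2],"dr":[0,0,0]},{"delta_pos":[0,1,-2],"dr":[0,0,0]},{"delta_pos":[0,1,-2],"dr":[0,0,0]},{"delta_pos":[0,1,-2],"dr":[0,0,0]},{"delta_pos":[0,1,-2],"dr":[0,0,0]},{"delta_pos":[0,1,-2],"dr":[0,0,0]}]' --jaw 15 --force 40

```text
time: 4.65
ee_pos: [0.5665, -0.1809, 0.1827]
tool_rot: [0.0, 1.0, -0.001, 0.0]
ft_force: [-0.3, 0.0, -0.9]
grip_width: 0.021
```

Call:
drive_tool --motion '[{"delta_pos":[0,0,2],"dr":[0,0,0]},{"delta_pos":[0,0,4],"dr":[0,0,0]},{"delta_pos":[0,0,4],"dr":[0,0,0]},{"delta_pos":[0,0,4],"dr":[0,0,0]}]'

```text
time: 5.05
ee_pos: [0.5663, -0.1808, 0.1863]
tool_rot: [-0.0, 1.0, -0.001, -0.0]
ft_force: [0.0, 0.5, -4.7]
grip_width: 0.0211
```

Run:
```python
from h import *
st=manip.read_state();print(st['ee_pos'],st['ft_force'],st['ft_torque'],st['grip_width'])
a=snap('scene','s4');im=snap('wrist','w4')
cv2.imwrite('pics/w4c.png',cv2.resize(im[40:300,180:460],None,fx=2.2,fy=2.2,interpolation=2))
cv2.imwrite('pics/s4c.png',cv2.resize(a[100:270,180:320],None,fx=3.5,fy=3.5,interpolation=2))
```

```text
[ 0.56625937 -0.18082445  0.18630097] [ 0.01603709  0.46757036 -4.74102449] [0.0005019  0.01481074 0.044524  ] 0.02111007394346924
```

View pics/w4c.png

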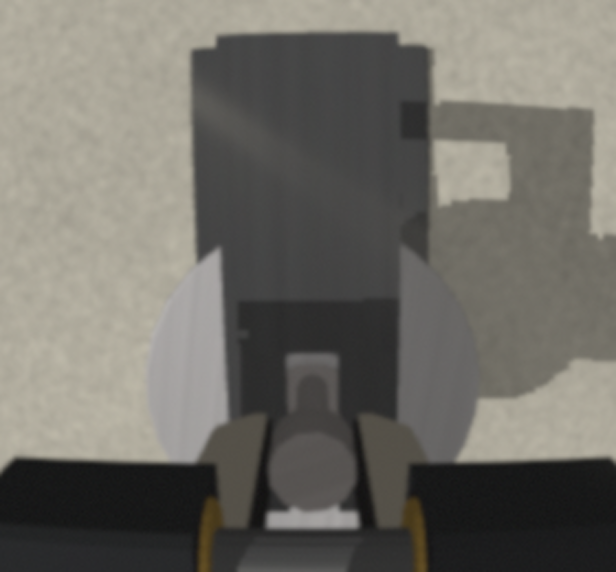

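View pics/s4c.png

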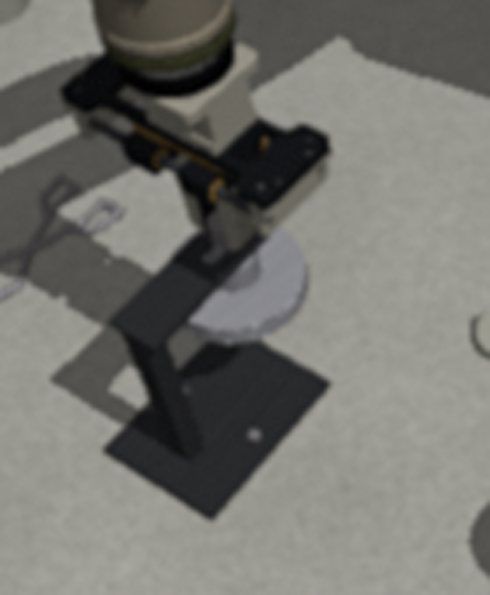

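Call:
drive_tool --motion '[{"delta_pos":[-3,0,0],"dr":[0,0,0]},{"delta_pos":[-8,0,0],"dr":[0,0,0]},{"delta_pos":[-14,0,0],"dr":[0,0,0]},{"delta_pos":[-21,0,0],"dr":[0,0,0]},{"delta_pos":[-28,0,0],"dr":[0,0,0]},{"delta_pos":[-36,-1,0],"dr":[0,0,0]},{"delta_pos":[-44,-1,0],"dr":[0,0,0]},{"delta_pos":[-53,-1,0],"dr":[0,0,0]},{"delta_pos":[-62,-1,0],"dr":[0,0,0]},{"delta_pos":[-71,-1,0],"dr":[0,0,0]},{"delta_pos":[-80,-1,0],"dr":[0,0,0]},{"delta_pos":[-88,-1,0],"dr":[0,0,0]},{"delta_pos":[-94,-1,0],"dr":[0,0,0]},{"delta_pos":[-98,-1,0],"dr":[0,0,0]},{"delta_pos":[-100,-1,0],"dr":[0,0,0]},{"delta_pos":[-100,-1,0],"dr":[0,0,0]},{"delta_pos":[-100,-1,0],"dr":[0,0,0]}]'

```text
time: 6.85
ee_pos: [0.4666, -0.1819, 0.1867]
tool_rot: [0.0, 1.0, -0.001, 0.0]
ft_force: [-0.4, 0.3, -4.4]
grip_width: 0.0211
```

Run:
```python
from h import *
st=manip.read_state();print(st['ee_pos'],st['ft_force'],st['ft_torque'],st['grip_width'])
import pickle;pickle.dump(st,open('st5.pkl','wb'))
im=snap('wrist','w5')
r=manip.silhouettes('wrist','pot_mouth')[0];print(r['conf'],r['extent'])
im=snap('top','t5')
r=manip.silhouettes('top','pot_mouth')[0];print(r['conf'],r['extent'])
a=snap('scene','s5')
cv2.imwrite('pics/s5c.png',cv2.resize(a[90:300,180:380],None,fx=2.8,fy=2.8,interpolation=2))
cv2.imwrite('pics/t5c.png',cv2.resize(im[165:235,240:310],None,fx=8,fy=8,interpolation=2))
```

```text
[ 0.46662677 -0.1819237   0.18667672] [-0.40753057  0.3371753  -4.37760569] [ 0.07522012  0.01062996 -0.02445256] 0.021064056459139998
0.63 [40.6, 72.6, 110.2, 147.2]
0.76 [257.3, 182.1, 294.3, 216.3]
```

View pics/w5.png

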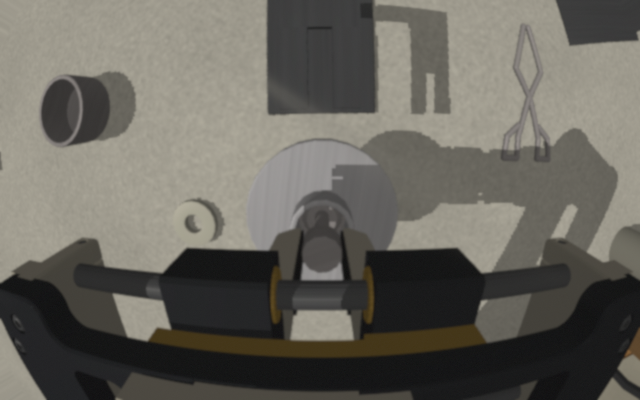

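View pics/s5c.png

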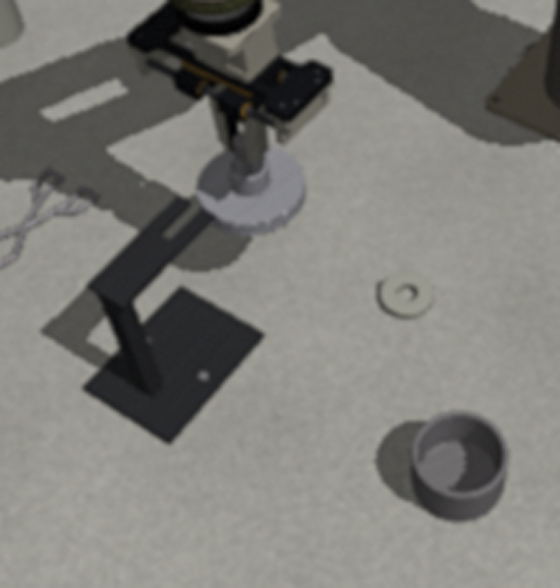

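View pics/t5c.png

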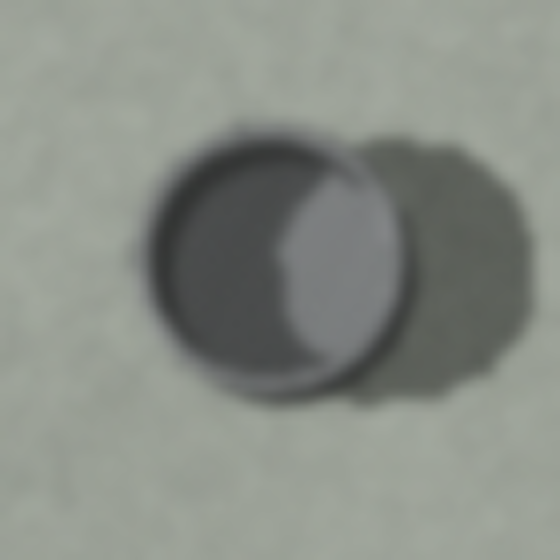

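```bash
cat >> h.py <<'E'
def circ(cam,im,c,z,r,st=None,f=8,x0=0,y0=0,col=(0,0,255)):
    for a in np.linspace(0,2*np.pi,240):
        p=(proj(cam,[c[0]+r*np.cos(a),c[1]+r*np.sin(a),z],st)-[x0,y0]+.5)*f-.5
        cv2.circle(im,tuple(int(round(x)) for x in p),0,col,-1)
E
python3 - <<'E'
from h import *
import pickle
print(atz('top',(240+281/8,165+262/8),.06))
c=atz('top',(240+281/8,165+262/8),.06)[:2]
im=cv2.imread('pics/t5.png');b=cv2.resize(im[165:235,240:310],None,fx=8,fy=8,interpolation=2)
circ('top',b,c,.06,.046,f=8,x0=240,y0=165);circ('top',b,c,.06,.04,f=8,x0=240,y0=165,col=(0,255,0))
cv2.imwrite('pics/ov1.png',b)
st=pickle.load(open('st5.pkl','rb'))
im=cv2.imread('pics/w5.png');b=cv2.resize(im[60:160,30:140],None,fx=7,fy=7,interpolation=2)
circ('wrist',b,c,.06,.046,st,7,30,60);circ('wrist',b,c,.06,.04,st,7,30,60,(0,255,0))
cv2.imwrite('pics/ov2.png',b)
E
```

```text
[0.56776146 0.13709516 0.06      ]
```

View pics/ov1.png

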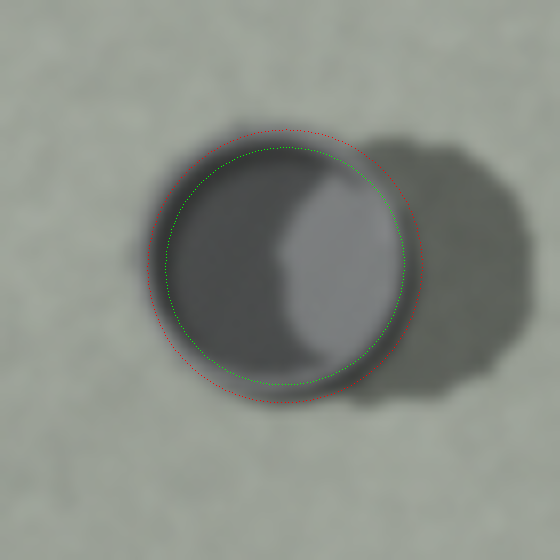

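View pics/ov2.png

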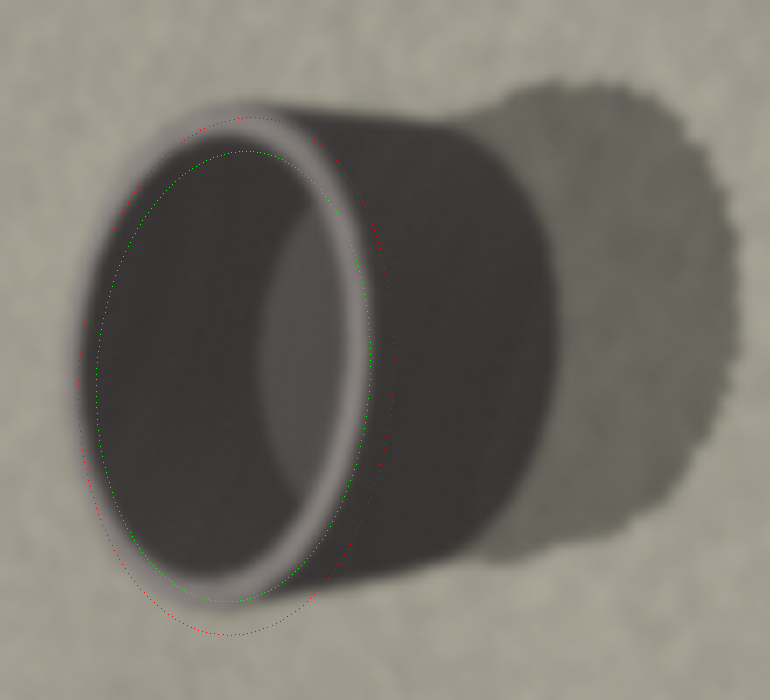

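Call:
drive_tool --motion '[{"delta_pos":[1,5,5],"dr":[0,0,0]},{"delta_pos":[3,15,12],"dr":[0,0,0]},{"delta_pos":[6,30,20],"dr":[0,0,0]},{"delta_pos":[9,48,27],"dr":[0,0,0]},{"delta_pos":[13,68,33],"dr":[0,0,0]},{"delta_pos":[17,90,33],"dr":[0,0,0]},{"delta_pos":[20,112,33],"dr":[0,0,0]},{"delta_pos":[23,134,33],"dr":[0,0,0]},{"delta_pos":[26,156,33],"dr":[0,0,0]},{"delta_pos":[29,176,33],"dr":[0,0,0]},{"delta_pos":[31,194,33],"dr":[0,0,0]},{"delta_pos":[33,208,33],"dr":[0,0,0]},{"delta_pos":[33,217,33],"dr":[0,0,0]},{"delta_pos":[33,222,33],"dr":[0,0,0]},{"delta_pos":[33,222,33],"dr":[0,0,0]},{"delta_pos":[33,222,33],"dr":[0,0,0]}]'

```text
time: 8.7
ee_pos: [0.4994, 0.0397, 0.2196]
tool_rot: [0.0, 1.0, -0.001, -0.0]
ft_force: [-0.5, -0.1, -4.3]
grip_width: 0.0211
```

Run:
```python
from h import *
st=manip.read_state();print(st['ee_pos'],st['ft_force'],st['grip_width'])
import pickle;pickle.dump(st,open('st6.pkl','wb'))
im=snap('wrist','w6')
for r in manip.silhouettes('wrist','pot_mouth')[:1]:print(r['conf'],r['extent'])
c=(.5705,.140)
x0,y0=[int(v)-65 for v in proj('wrist',[*c,.06],st)];x0=max(x0,0);y0=max(y0,0);print(x0,y0)
b=cv2.resize(im[y0:y0+120,x0:x0+130],None,fx=6,fy=6,interpolation=2)
circ('wrist',b,c,.06,.046,st,6,x0,y0);circ('wrist',b,c,.06,.04,st,6,x0,y0,(0,255,0))
cv2.imwrite('pics/ov3.png',b)
```

```text
[0.49937998 0.03968598 0.21962917] [-0.49511331 -0.10965424 -4.27601418] 0.021064710119357198
0.86 [191.9, 76.5, 274.3, 162.6]
163 55
```

View pics/w6.png

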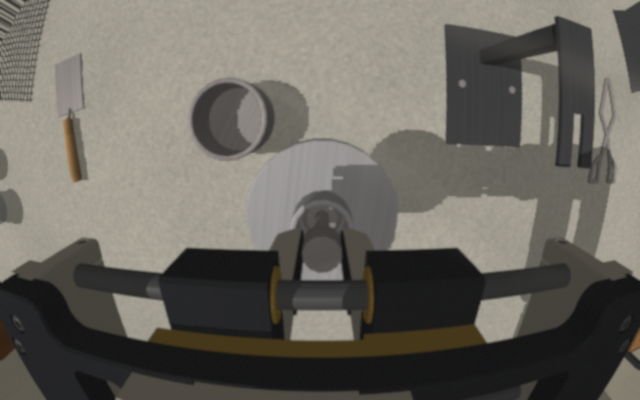

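View pics/ov3.png

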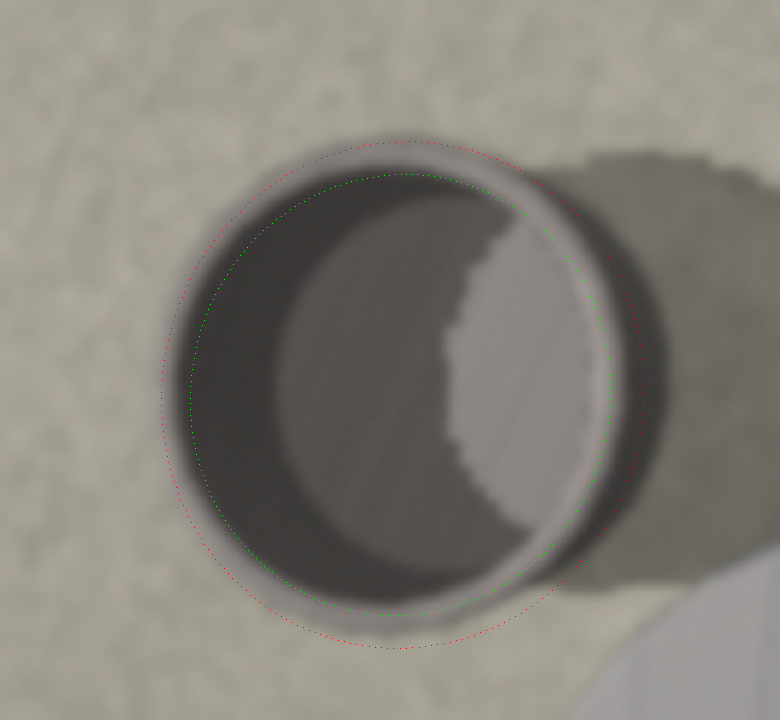

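Run:
```python
from h import *
import pickle
c=(.5722,.1415)
for n,x0,y0,f in [('5',30,60,5),('6',180,65,5),('1',90,115,8)]:
    st=pickle.load(open(f'st{n}.pkl','rb'));im=cv2.imread(f'pics/w{n}.png')
    b=cv2.resize(im[y0:y0+105,x0:x0+110],None,fx=f,fy=f,interpolation=2)[:560,:560]
    circ('wrist',b,c,.06,.046,st,f,x0,y0);circ('wrist',b,c,.06,.04,st,f,x0,y0,(0,255,0))
    cv2.imwrite(f'pics/ov4_{n}.png',b)
a=[cv2.resize(cv2.imread(f'pics/ov4_{n}.png'),(400,400)) for n in '56']
cv2.imwrite('pics/ov4.png',np.hstack(a))
st=pickle.load(open('st6.pkl','rb'));im=cv2.imread('pics/w6.png')
x0,y0,f=235,130,4.5
b=cv2.resize(im[y0:y0+150,x0:x0+170],None,fx=f,fy=f,interpolation=2)
kz=st['ee_pos'][2]+.0075; k=st['ee_pos'][:2]   # knob centre guess
for (z,r,col) in [(kz+.01,.011,(0,0,255)),(kz-.052,.056,(0,255,0)),(kz-.026,.021,(255,0,0)),(kz-.026,.017,(255,0,0))]:
    circ('wrist',b,k,z,r,st,f,x0,y0,col)
cv2.imwrite('pics/ov5.png',b)
```

```text
(no output)
```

View pics/ov4.png

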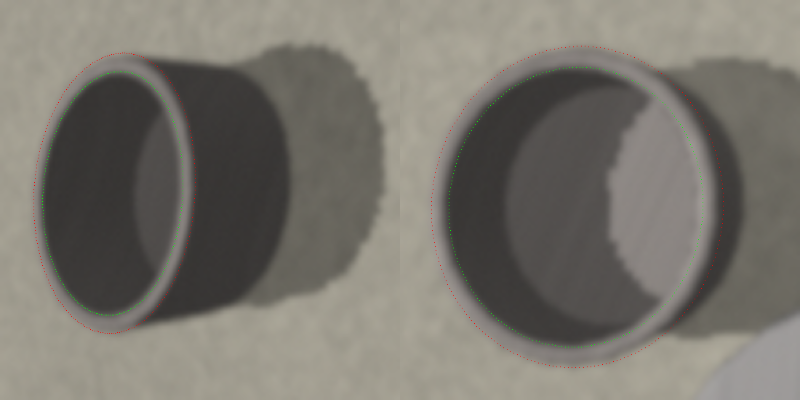

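View pics/ov5.png

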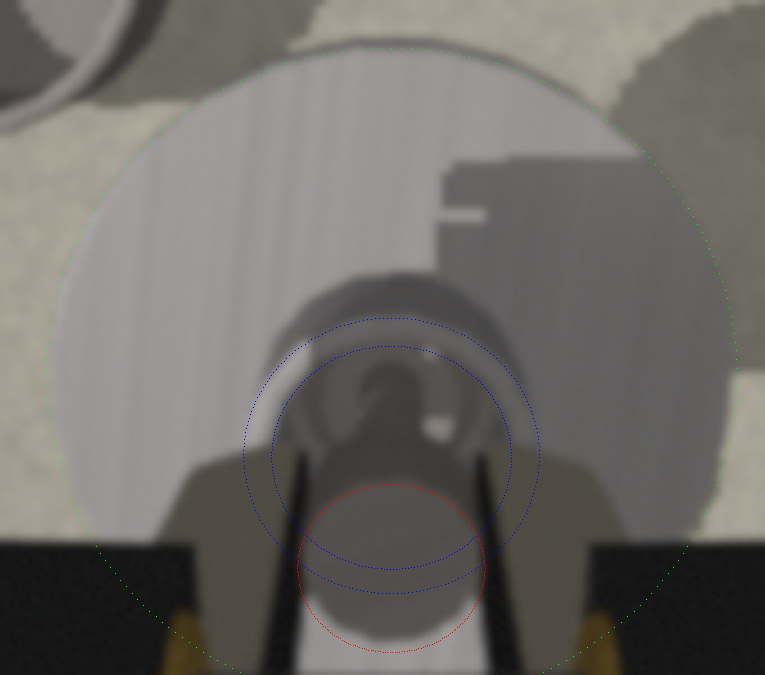

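View pics/ov4_1.png

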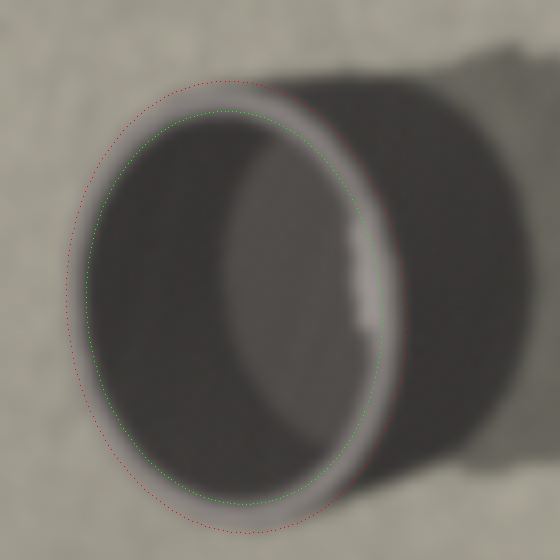

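Call:
drive_tool --motion '[{"delta_pos":[3,5,0],"dr":[0,0,0]},{"delta_pos":[9,13,0],"dr":[0,0,0]},{"delta_pos":[18,26,0],"dr":[0,0,0]},{"delta_pos":[30,42,0],"dr":[0,0,0]},{"delta_pos":[42,59,0],"dr":[0,0,0]},{"delta_pos":[53,75,-5],"dr":[0,0,0]},{"delta_pos":[62,88,-12],"dr":[0,0,0]},{"delta_pos":[68,97,-22],"dr":[0,0,0]},{"delta_pos":[72,102,-33],"dr":[0,0,0]},{"delta_pos":[72,102,-45],"dr":[0,0,0]},{"delta_pos":[72,102,-57],"dr":[0,0,0]},{"delta_pos":[72,102,-68],"dr":[0,0,0]},{"delta_pos":[72,102,-77],"dr":[0,0,0]},{"delta_pos":[72,102,-83],"dr":[0,0,0]},{"delta_pos":[72,102,-86],"dr":[0,0,0]},{"delta_pos":[72,102,-86],"dr":[0,0,0]},{"delta_pos":[72,102,-86],"dr":[0,0,0]}]'

```text
time: 10.5
ee_pos: [0.5718, 0.1421, 0.1342]
tool_rot: [-0.0, 1.0, -0.001, 0.0]
ft_force: [0.2, -0.8, -4.1]
grip_width: 0.021
```

Run:
```python
from h import *
st=manip.read_state();print(st['ee_pos'],st['ft_force'],st['grip_width'])
a=snap('scene','s7');b=snap('top','t7')
x0,y0,f=290,190,5
b2=cv2.resize(a[y0:y0+110,x0:x0+110],None,fx=f,fy=f,interpolation=2)
circ('scene',b2,(.5722,.1415),.06,.046,None,f,x0,y0)
k=st['ee_pos'];circ('scene',b2,(k[0],k[1]),k[2]+.0075-.052,.056,None,f,x0,y0,(0,255,0))
cv2.imwrite('pics/s7c.png',b2)
```

```text
[0.57181504 0.1421133  0.13422883] [ 0.18184903 -0.76269139 -4.14837367] 0.020980947136971205
```

View pics/s7c.png

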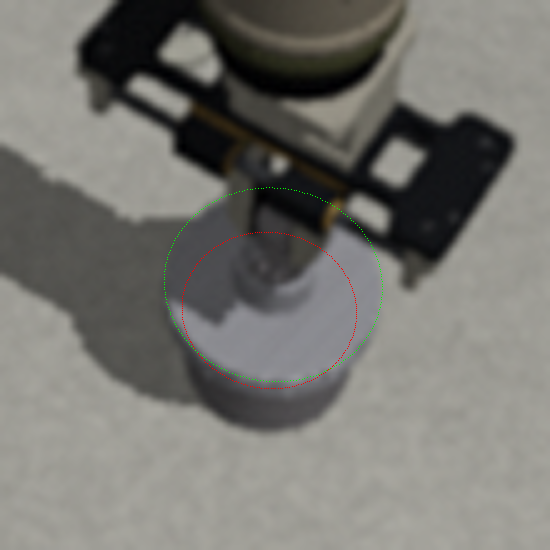

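Call:
drive_tool --motion '[{"delta_pos":[0,0,-3],"dr":[0,0,0]},{"delta_pos":[0,0,-6],"dr":[0,0,0]},{"delta_pos":[0,0,-9],"dr":[0,0,0]},{"delta_pos":[0,0,-12],"dr":[0,0,0]},{"delta_pos":[0,0,-14],"dr":[0,0,0]},{"delta_pos":[0,0,-16],"dr":[0,0,0]},{"delta_pos":[0,0,-17],"dr":[0,0,0]},{"delta_pos":[0,0,-17],"dr":[0,0,0]}]'

```text
time: 11.4
ee_pos: [0.5714, 0.1421, 0.1165]
tool_rot: [0.0, 1.0, -0.001, -0.0]
ft_force: [-0.4, 0.3, -4.5]
grip_width: 0.021
```

Call:
drive_tool --motion '[{"delta_pos":[0,0,-1],"dr":[0,0,0]},{"delta_pos":[0,0,-2],"dr":[0,0,0]},{"delta_pos":[0,0,-3],"dr":[0,0,0]},{"delta_pos":[0,0,-3],"dr":[0,0,0]}]'

```text
time: 11.8
ee_pos: [0.5713, 0.1421, 0.1134]
tool_rot: [0.0, 1.0, -0.001, -0.0]
ft_force: [-0.7, -0.1, -5.3]
grip_width: 0.0211
```

Call:
drive_tool --motion '[{"delta_pos":[0,0,-1],"dr":[0,0,0]},{"delta_pos":[0,0,-1],"dr":[0,0,0]},{"delta_pos":[0,0,-1],"dr":[0,0,0]}]'

```text
time: 12.1
ee_pos: [0.5715, 0.1421, 0.1127]
tool_rot: [-0.0, 1.0, -0.001, 0.0]
ft_force: [0.6, -0.4, -3.9]
grip_width: 0.0212
```

Call:
drive_tool --motion '[{"delta_pos":[0,0,-1],"dr":[0,0,0]},{"delta_pos":[0,0,-1],"dr":[0,0,0]},{"delta_pos":[0,0,-1],"dr":[0,0,0]}]'

```text
time: 12.4
ee_pos: [0.5717, 0.1422, 0.1127]
tool_rot: [-0.0, 1.0, -0.001, 0.0]
ft_force: [-4.9, -2.0, 5.8]
grip_width: 0.0211
```

Run:
```python
from h import *
st=manip.read_state();print(st['time'],st['ee_pos'],st['ft_force'],st['ft_torque'],st['grip_width'])
a=snap('scene','s8');w=snap('wrist','w8')
x0,y0,f=290,190,5
b2=cv2.resize(a[y0:y0+110,x0:x0+110],None,fx=f,fy=f,interpolation=2)
circ('scene',b2,(.5722,.1415),.06+.008,.056,None,f,x0,y0,(0,255,0))
cv2.imwrite('pics/s8c.png',b2)
```

```text
12.4 [0.57166828 0.14215522 0.11270244] [-4.90822228 -2.00639771  5.76648214] [-0.17091971  0.9007123   0.0236363 ] 0.021119500905703296
```

View pics/s8c.png

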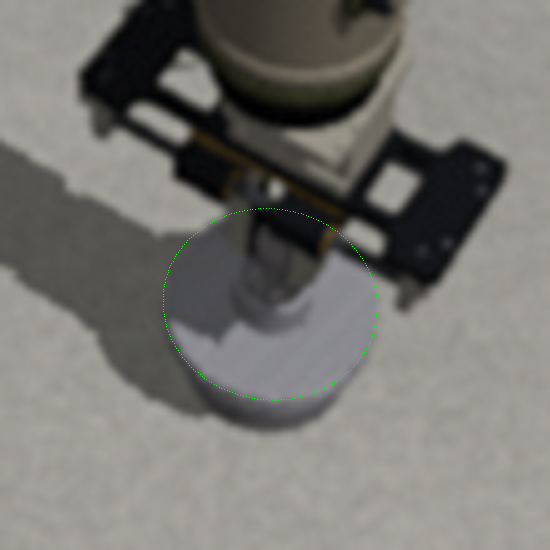

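View pics/w8.png

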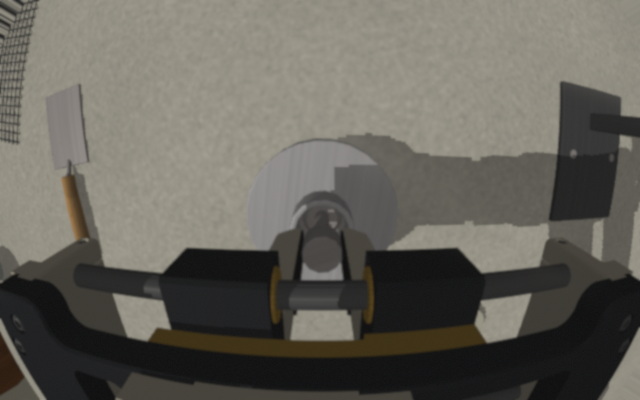

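Call:
drive_tool --motion '[{"delta_pos":[0,0,-1],"dr":[0,0,0]},{"delta_pos":[0,0,-1],"dr":[0,0,0]},{"delta_pos":[0,0,-1],"dr":[0,0,0]}]'

```text
time: 12.8
ee_pos: [0.5718, 0.1422, 0.1127]
tool_rot: [-0.0, 1.0, -0.001, 0.001]
ft_force: [-8.1, -2.1, 12.5]
grip_width: 0.0207
```

Call:
drive_tool --motion '[{"delta_pos":[0,0,0],"dr":[0,0,0]},{"delta_pos":[0,0,1],"dr":[0,0,0]},{"delta_pos":[0,0,2],"dr":[0,0,0]},{"delta_pos":[0,0,2],"dr":[0,0,0]},{"delta_pos":[0,0,2],"dr":[0,0,0]},{"delta_pos":[0,0,2],"dr":[0,0,0]}]' --jaw 62

```text
time: 13.4
ee_pos: [0.5714, 0.1421, 0.1125]
tool_rot: [0.0, 1.0, -0.001, -0.0]
ft_force: [-0.6, -0.4, 0.2]
grip_width: 0.0608
```

Run:
```python
from h import *
st=manip.read_state();print(st['time'],st['ee_pos'],st['ft_force'],st['ft_torque'],st['grip_width'])
a=snap('scene','s9');w=snap('wrist','w9')
x0,y0,f=235,130,4.5
b=cv2.resize(w[y0:y0+150,x0:x0+170],None,fx=f,fy=f,interpolation=2)
k=st['ee_pos'][:2]
for (z,r,col) in [(.13,.011,(0,0,255)),(.068,.056,(0,255,0)),(.094,.021,(255,0,0)),(.094,.017,(255,0,0))]:
    circ('wrist',b,k,z,r,st,f,x0,y0,col)
cv2.imwrite('pics/ov9.png',b)
x0,y0,f=290,190,5
b2=cv2.resize(a[y0:y0+110,x0:x0+110],None,fx=f,fy=f,interpolation=2)
cv2.imwrite('pics/s9c.png',b2)
```

```text
13.4 [0.57139547 0.14210309 0.11249221] [-0.60325832 -0.35736189  0.2191115 ] [ 0.1176763   0.04542974 -0.01458744] 0.06082518605390762
```

View pics/ov9.png

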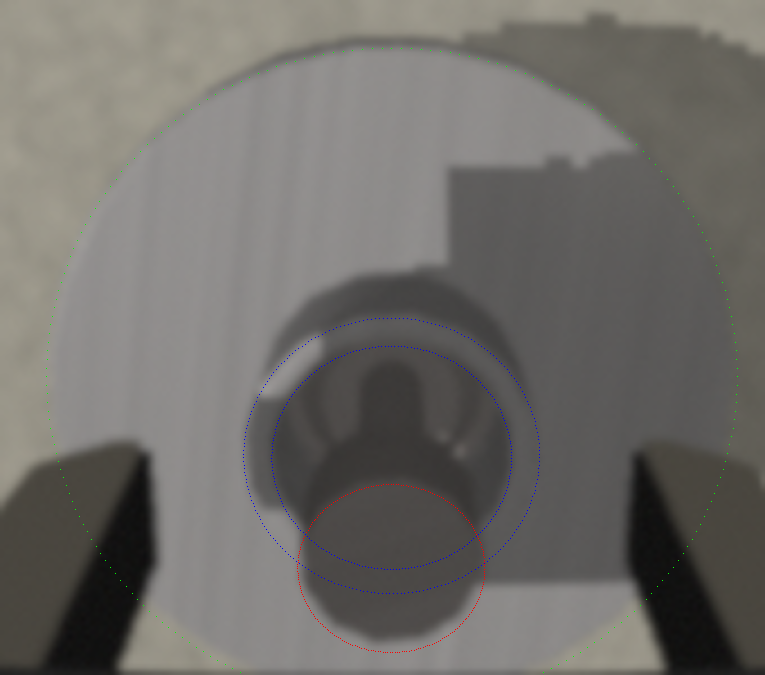

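View pics/s9c.png

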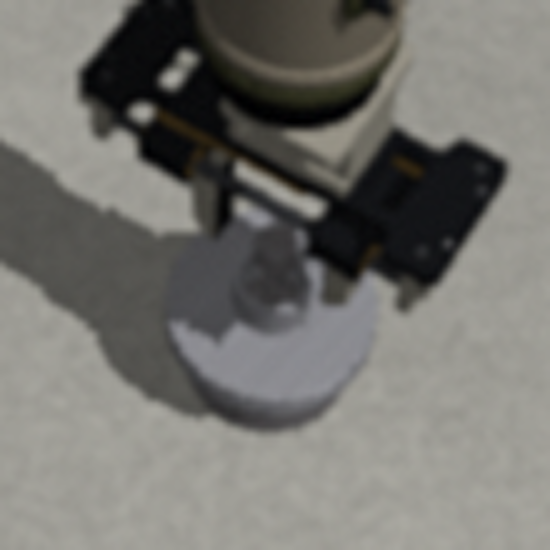

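Call:
drive_tool --motion '[{"delta_pos":[1,0,-6],"dr":[0,0,0]},{"delta_pos":[1,0,-14],"dr":[0,0,0]},{"delta_pos":[1,0,-22],"dr":[0,0,0]},{"delta_pos":[1,0,-30],"dr":[0,0,0]},{"delta_pos":[1,0,-36],"dr":[0,0,0]},{"delta_pos":[1,0,-39],"dr":[0,0,0]},{"delta_pos":[1,0,-41],"dr":[0,0,0]},{"delta_pos":[1,0,-41],"dr":[0,0,0]},{"delta_pos":[1,0,-41],"dr":[0,0,0]}]'

```text
time: 14.4
ee_pos: [0.5727, 0.1422, 0.072]
tool_rot: [-0.0, 1.0, -0.001, 0.0]
ft_force: [0.2, -0.1, -0.5]
grip_width: 0.0618
```

Run:
```python
from h import *
st=manip.read_state();print(st['time'],st['ee_pos'],st['ft_force'],st['ft_torque'],st['grip_width'])
a=snap('scene','s10');w=snap('wrist','w10')
x0,y0,f=235,130,4
b=cv2.resize(w[y0:y0+150,x0:x0+170],None,fx=f,fy=f,interpolation=2)
k=st['ee_pos'][:2]
for (z,r,col) in [(.13,.011,(0,0,255)),(.068,.056,(0,255,0)),(.094,.021,(255,0,0)),(.094,.017,(255,0,0))]:
    circ('wrist',b,k,z,r,st,f,x0,y0,col)
cv2.imwrite('pics/ov10.png',b)
x0,y0,f=290,190,5
cv2.imwrite('pics/s10c.png',cv2.resize(a[y0:y0+110,x0:x0+110],None,fx=f,fy=f,interpolation=2))
```

```text
14.4 [0.57269482 0.14216148 0.07200032] [ 0.20712349 -0.07501812 -0.54176876] [ 0.06610965  0.04310602 -0.0369462 ] 0.061845947694600494
```

View pics/ov10.png

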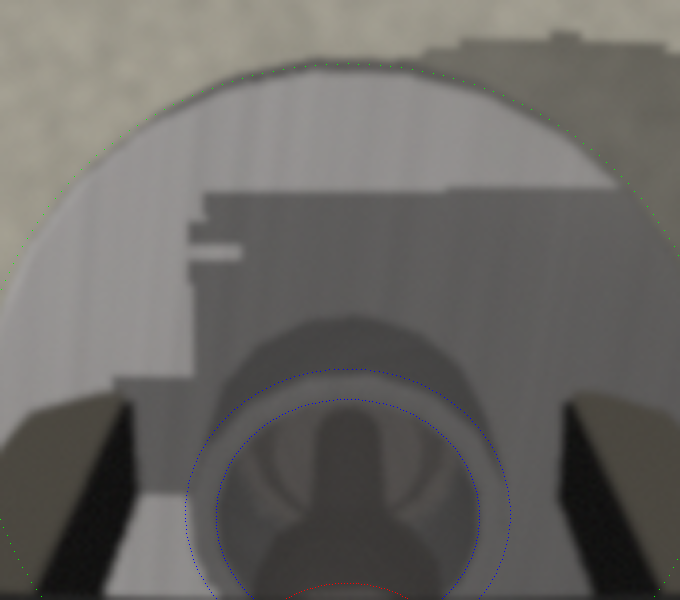

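View pics/s10c.png

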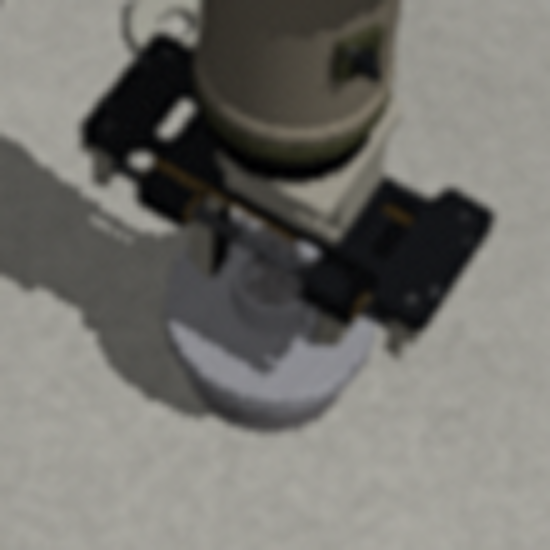

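Call:
drive_tool --motion '[{"delta_pos":[0,0,0],"dr":[0,0,0]},{"delta_pos":[0,0,0],"dr":[0,0,0]},{"delta_pos":[0,0,0],"dr":[0,0,0]},{"delta_pos":[0,0,0],"dr":[0,0,0]},{"delta_pos":[0,0,0],"dr":[0,0,0]},{"delta_pos":[0,0,0],"dr":[0,0,0]}]' --jaw 36 --force 30

```text
time: 15.1
ee_pos: [0.5725, 0.1421, 0.0717]
tool_rot: [-0.0, 1.0, -0.001, 0.0]
ft_force: [-0.7, -0.5, 1.8]
grip_width: 0.0416
```

Gripped the collar at 41.6 mm (42 mm expected). I'll start lifting slowly.

Call:
drive_tool --motion '[{"delta_pos":[0,0,1],"dr":[0,0,0]},{"delta_pos":[0,0,3],"dr":[0,0,0]},{"delta_pos":[0,0,5],"dr":[0,0,0]},{"delta_pos":[0,0,8],"dr":[0,0,0]},{"delta_pos":[0,0,10],"dr":[0,0,0]},{"delta_pos":[0,0,10],"dr":[0,0,0]}]'

```text
time: 15.7
ee_pos: [0.5728, 0.1422, 0.0822]
tool_rot: [-0.0, 1.0, -0.001, 0.0]
ft_force: [0.0, -0.3, -1.6]
grip_width: 0.0415
```

Call:
drive_tool --motion '[{"delta_pos":[0,0,3],"dr":[0,0,0]},{"delta_pos":[0,0,8],"dr":[0,0,0]},{"delta_pos":[0,0,14],"dr":[0,0,0]},{"delta_pos":[0,0,21],"dr":[0,0,0]},{"delta_pos":[0,0,28],"dr":[0,0,0]},{"delta_pos":[0,0,36],"dr":[0,0,0]},{"delta_pos":[0,0,44],"dr":[0,0,0]},{"delta_pos":[0,0,52],"dr":[0,0,0]},{"delta_pos":[0,0,60],"dr":[0,0,0]},{"delta_pos":[0,0,68],"dr":[0,0,0]},{"delta_pos":[0,0,75],"dr":[0,0,0]},{"delta_pos":[0,0,81],"dr":[0,0,0]},{"delta_pos":[0,0,86],"dr":[0,0,0]},{"delta_pos":[0,0,88],"dr":[0,0,0]},{"delta_pos":[0,0,88],"dr":[0,0,0]},{"delta_pos":[0,0,88],"dr":[0,0,0]},{"delta_pos":[0,0,88],"dr":[0,0,0]}]'

```text
time: 17.4
ee_pos: [0.5721, 0.142, 0.1691]
tool_rot: [0.0, 1.0, -0.001, -0.0]
ft_force: [-0.2, 0.3, -2.3]
grip_width: 0.0414
```

Run:
```python
from h import *
st=manip.read_state();print(st['time'],st['ee_pos'],st['ft_force'],st['ft_torque'],st['grip_width'],np.abs(st['joint_velocities']).max())
a=snap('scene','s11');w=snap('wrist','w11');t=snap('top','t11')
x0,y0,f=280,150,4.5
b=cv2.resize(a[y0:y0+130,x0:x0+130],None,fx=f,fy=f,interpolation=2)
k=st['ee_pos']
circ('scene',b,(.5722,.1415),.06,.046,None,f,x0,y0)
circ('scene',b,(.5722,.1415),.13,.011,None,f,x0,y0)
circ('scene',b,k[:2],k[2]+.0093-.013,.056,None,f,x0,y0,(0,255,0))
cv2.imwrite('pics/s11c.png',b)
```

```text
17.4 [0.57213416 0.14204548 0.16912083] [-0.15585835  0.28776488 -2.34218606] [ 0.03907131 -0.00138236  0.03240314] 0.04139188484089452 0.0013951281679970365
```

View pics/s11c.png

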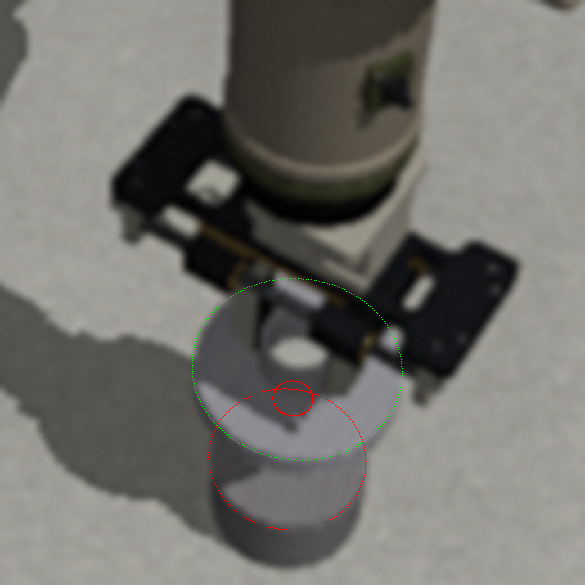

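View pics/w11.png

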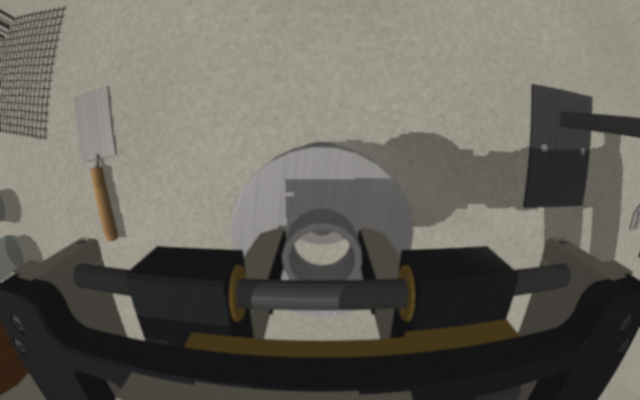

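Run:
```python
from bench import manip
print(manip.finish_job())
```

```text
the job is handed in; nothing more can be done
None
```

I took the double lid out of the rack by its knob and seated both lids on the pot. Then I let go of the knob, lifted the cover by its collar and handed the job in at about 17.6 s. The hand-in gave no verdict.

- **Removal and seating:** I raised the lid about 4 mm in the slot and slid it 100 mm out of the open end. I then lowered it until the pot took the load, pressing with up to 12.5 N. The height there was exactly what a seated lid should give. The knob stayed held for several tenths of a second after that, then I released it.
- **Final hold:** The cover is held in a 41.4 mm grip, with 2.3 N on the wrist, which matches the cover alone. The collar centre is about 118 mm above the rim (103 needed), and the skirt edge is about 15 mm above the knob top. The tool is vertical and still, within about 1 mm of the pot axis.
- **Inner lid:** The scene picture shows it flat on the rim, and I saw no sign that the pot or the other things had moved. I judged the lid's centring and level from the pictures and the seating height rather than measuring them separately.

**Disagreements:**
- The overhead camera placed things about 3–5 mm off from the wrist camera. I used the wrist camera, and the scene camera agreed with it.
- While pressing the lids down there was a sideways force of up to about 8 N. It was gone once I released the knob.
- One early move was refused because I had left out the turn values, so the arm did not move.

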